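# Refill the colour cassette and lift it out of the palette by its squeeze catches

## Task

Take the fresh green refill pan from the wooden board, set it into the empty bay of the dark colour cassette while the cassette is still clipped into the white palette, and press it down until it is flush with the other pans. Then pinch the cassette's two orange side catches together, lift the cassette out and finish holding it by the catches, level and still, about 10 cm straight above the palette, so that I can take it from you. Leave the other pans and everything else on the table where they are.

Things in the scene. Friction and masses are not known exactly. Their poses are not given: they have to be found in the camera images.
- palette: white plastic palette, 150 (x) x 290 (y) x 26 mm, fixed on the table. Origin: centre of its underside. Mixing wells in its -x half; in its +x half a bay, open above, holds the cassette. Its flat top round the bay is 26 mm above the table. Windows in the bay's long walls take the catches' hooks and lock the cassette down until both catches are pressed in.
- palette_bay (a point): centre of the floor of the palette's cassette bay (35 mm to +x of the palette's centre, 5 mm above the table), axes as the palette; the centre of the cassette's underside lies here at the start, with about 1 mm of play all round.
- cassette: dark grey cassette, 49 (x) x 184 (y) x 22 mm, 0.2 kg, locked in the palette. Origin: centre of its underside, z up. Four pan bays along y, centres at -67.5 (empty), -31.5, +31.5, +67.5 mm; brown, pink and blue pans in the others, tops flush with its rim, 22 mm above its underside (27 above the table in the palette). Only the two orange catches, at y = 0, rise above the rim.
- empty_bay (a point): centre of the floor of the empty pan bay, axes as the cassette. Bay 43 (x) x 33 (y) mm, 18 deep, upright walls: 1.5 mm play each side. A spring clip on its -y end wall stops a pan set in from above 5 to 9 mm proud; pressed with 5 to 10 N it goes home, underside on this floor, top flush with the rim, and stays, up to 2 mm off centre to +y.
- catch_near: orange catch on the cassette's -x side: upright ear, finger pad 24 wide (y) x 22 high x 6.5 mm, from 25 to 47 mm above the cassette's underside. Origin: centre of its outer (-x) face, 27 mm from the cassette's middle. Slides straight in (+x) 5.5 mm to a stop; spring 2 N to 5 N; hook free only near the stop. Outer faces of the two: 54 mm apart at rest, 43 pinched.
- catch_far: orange catch on the +x side of the cassette, mirror image of catch_near: origin at the centre of its outer (+x) face; it slides in towards -x.
- pan_green: fresh refill pan with a green colour cake in a white shell, hard and dry, 40 (x) x 30 (y) x 18 mm, 0.03 kg, lying cake up on the board. Origin: centre of its underside; z up. Sides upright over the upper 9 mm, below that drawn in to 36 x 26 mm at the underside. It goes into the bay with its long side along the cassette's x, either way round.
- board: light wooden board 280 (x) x 90 (y) x 8 mm, fixed on the table, with the three refill pans standing in a row on it, about 85 mm apart, their long sides roughly along its length. Origin: centre of its underside; its top is 8 mm above the table.
- pan_red: refill pan of the same size with a red cake, on the board; leave it. Origin: centre of its underside.
- pan_yellow: refill pan of the same size with a yellow cake, on the board; leave it. Origin: centre of its underside.
- bowl: white china bowl, 136 mm across, 65 mm high, towards the far edge; leave it. Origin: centre of its underside.
- saucer: white china saucer, 110 mm across, 16 mm high, towards the far edge; leave it. Origin: centre of its underside.
- water_tub: clear plastic water tub, 130 mm across, 85 mm high, on the left; leave it. Origin: centre of its underside.
- paperweight: dark wooden paperweight bar 28 (x) x 190 (y) x 20 mm, on the left; leave it. Origin: centre of its underside.
- seal: stone seal, 28 mm square, 61 mm high, on the right beyond the board; leave it. Origin: centre of its underside.
- paste_jar: low blue and white lidded jar, 66 mm across, 34 mm high, on the right beyond the board; leave it. Origin: centre of its underside.
Mind the look-alikes: they are no part of the job. There is more than one size of the cassette; the job needs the smaller.

How it is judged:
On the way:
1. the green pan is pressed home in the empty bay, flush, with the cassette still seated in the palette (horizontal distance between pan_green and empty_bay below 0.004 m and z of pan_green in the frame of empty_bay between -0.002 and 0.0018 m and angle between the z axis of pan_green and the z axis of cassette, either way round below 0.08 rad and z of cassette in the frame of palette_bay below 0.004 m and horizontal distance between cassette and palette_bay below 0.005 m), for 0.2 s.
At the end, for the whole second after the job is handed in: Green pan home in its bay (within 1.8 mm of the floor, 4 mm of centre); cassette gripped by both catches (over 3 N on each), level within 0.15 rad, still, off the palette, 60 to 200 mm above its place and within 60 mm of straight above it (horizontal distance between pan_green and empty_bay below 0.004 m and z of pan_green in the frame of empty_bay between -0.002 and 0.0018 m and angle between the z axis of pan_green and the z axis of cassette, either way round below 0.08 rad and z of cassette in the frame of palette_bay between 0.06 and 0.2 m and horizontal distance between cassette and palette_bay below 0.06 m and angle between cassette's own z axis and vertical below 0.15 rad and linear speed of cassette below 0.03 m/s and angular speed of cassette below 0.2 rad/s and contact force between the fingers and catch_near above 3 N and contact force between the fingers and catch_far above 3 N and contact force between cassette and palette below 0.1 N); the arm keeps its last pose, push and grip.
It fails at once if another refill pan is moved by more than 25 mm (distance of any of pan_red, pan_yellow from where it was at the start of the episode above 0.025 m).
It fails at once if one of the other things on the table is moved by more than 25 mm (distance of any of bowl, saucer, water_tub, paperweight, seal, paste_jar from where it was at the start of the episode above 0.025 m).
It also fails if it takes over 51 s, if anything falls off the work surface, if the arm or the gripper's body presses on something with over 40 N, if the wrist force passes 120 N, or if a joint passes its speed limit or range.

## Robot

A 6-joint arm with a two-finger parallel gripper is mounted at the origin on the work surface. World frame = base frame: x ahead of the robot, y to its left, z up, the work surface at z = 0. Lengths are in m, angles in rad, forces in N, time in s.
With the tool pointing down it reaches from about 0.3 to 0.95 m from the base axis. Payload 3.1 kg.
Tool frame: the origin (TCP) lies at the very end of the fingers, on their centre line; the grasp point (between the pads) lies 19 mm behind it; z points along the fingers, y is the direction in which the jaws open and shut (so a half turn about z gives the same grasp; the last joint's range is limited). The gripper opens to 85 mm and grips with 20 to 120 N. Pads are 22 mm wide; open, the fingers measure 114 mm over their backs; the gripper's body (76 mm by 85 mm) begins 54 mm behind the grasp point. The pads swing forward as they close: fully open they stand 13 mm farther back than shut.
Start: joints at [-1.3, 0.308, 1.634, -0, 1.2, -0.07], TCP at [0.209, -0.589, 0.231] pointing down, gripper open.
Joint ranges: [-3.06, 3.06], [-0.79, 1.96], [0.05, 2.63], [-1.19, 4.34], [0.05, 2.64], [-2.94, 2.94]. Speed limits (rad/s): [2.79, 2.79, 3.14, 3.14, 3.14, 3.14].

## Interface

Orientations are given as a unit quaternion [w, x, y, z].
In Python, from station import * gives the robot as it stands. The module is installed in compiled form; this text tells all that it offers. Calls block until the motion is done:
- goto(position, orientation): joint-space move of the TCP to a pose.
- movel(position, feed=0.15, rot=None): straight line of the TCP; rot=None keeps the orientation; feed is the mean speed in m/s.
- goto_joints(angles): joint-space move.
- gripper_open() and grab(): open the fingers fully, or close them until they stop; the grip force is fixed at half the most.
- hold(seconds).
- solve_ik(position, orientation): joint angles nearest the present ones, or None.
- state(): the state.
- read_camera(name): name is "side" or "top"; returns the picture (400x640x3 uint8, red, green, blue); there is no depth.
- camera_model(name): a dict with "mtx" (3x3 intrinsics, pixels), "k1" (the pictures are not rectified: a ray, as slopes to the right and down, at radius r is drawn at 1 + k1 r^2 times it, then the intrinsics apply), "view" (4x4, takes a point from world to camera coordinates). Camera axes: x right, y down, z forward; pixel columns grow to the right and rows downward; lengths in m; the calibration is good to about 2 mm. A picture is of the moment at which its call begins. camera_model takes no time and is no camera call.
A pose or a line that the arm cannot do raises PlanningError and nothing moves.
- job_done(): hands the job in, once; it reports no verdict.
Trained networks look in the newest picture that a camera, given by its name, has taken for a name from the list of things; names that differ only in an ending like _2 or _b are one class to them, and where a whole thing is asked for, a point or a joint stands for the part that bears it (a point fixed in the world has none). Each returns a list of dicts, best first, with "conf" (0 to 1); they miss things now and then, are a little off and sometimes report something else, mostly with a low value. They report only what shows in the picture. A call takes as long as a camera call. They do not tell look-alikes from the thing itself.
- find_in(camera, name): "box" ([left, top, right, bottom] as shares, 0 to 1, of the picture: columns of its width, rows of its height, round what is visible of it).
- silhouettes(camera, name): "pixels" (400x640 bool, what is visible of it) and "box" ([left, top, right, bottom] as shares, 0 to 1, of the picture: columns of its width, rows of its height, round what is visible of it).
The state is a dict: "t": time; "q": joint angles; "qvel": joint speeds; "effort": joint torques, N m; "position": TCP position; "tcp_rot": TCP orientation; "wrist_force": force on the tool from outside, world axes, zero at the start; "torque": the same for the moment, N m; "grip_width": opening from 0.0 (shut) to 1.0 (fully open).
Only numpy, scipy, OpenCV 4.12 (cv2) and the standard library are available. Lean on these libraries where they do the work, as an engineer would, in place of code of your own. Each camera call takes 0.05 s, during which the arm holds its last target.

## Working session

There is one attempt and no reset: what is moved stays moved. The work goes in short steps, each a Python script; the robot and the scene stay as the last script left them, time stands still between calls to the robot, and variables do not carry over. Pictures are saved under pics/ and viewed, and the job is handed in when it is done.

```bash
ls; mkdir -p pics
python3 - <<'E'
from station import *
import cv2
for n in("top","side"):
    im=read_camera(n); cv2.imwrite(f"pics/{n}0.png",im[:,:,::-1])
    m=camera_model(n); print(n,m)
print(state())
E
```

```text
pics
top {'mtx': array([[388.37709584,   0.        , 320.4020551 ],
       [  0.        , 388.37709584, 206.3973522 ],
       [  0.        ,   0.        ,   1.        ]]), 'k1': -0.07604141191999679, 'view': array([[ 0.00922311, -0.99995052,  0.00372749,  0.00847386],
       [-0.98251248, -0.0097554 , -0.18594101,  0.49652061],
       [ 0.18596817, -0.00194735, -0.98255384,  1.09793099],
       [ 0.        ,  0.        ,  0.        ,  1.        ]])}
side {'mtx': array([[494.85887213,   0.        , 324.87668187],
       [  0.        , 494.85887213, 192.37144493],
       [  0.        ,   0.        ,   1.        ]]), 'k1': -0.1419525011411627, 'view': array([[ 0.8552953 , -0.5175106 , -0.0255485 , -0.41443434],
       [-0.3170593 , -0.4837345 , -0.81576611,  0.20380155],
       [ 0.40980892,  0.70582131, -0.57781739,  1.26098771],
       [ 0.        ,  0.        ,  0.        ,  1.        ]])}
{'t': 0.1, 'q': array([-1.29970495e+00,  3.08963439e-01,  1.63508841e+00,  1.46264578e-05,
        1.19971695e+00, -6.97105043e-02]), 'qvel': array([-0.00100991, -0.00184065, -0.00427257, -0.00108668, -0.00072904,
       -0.00112379]), 'effort': array([ 3.02831477e-04, -4.16406941e+01, -2.77644664e+01, -4.31919887e-05,
        4.00090415e-03,  1.50174469e-05]), 'position': array([ 0.2086675 , -0.58832117,  0.23011971]), 'tcp_rot': array([-1.08324323e-03,  9.85516723e-01,  1.69574775e-01, -1.02595089e-04]), 'wrist_force': array([ 0.13142857, -0.68448564, -0.13252838]), 'torque': array([-0.00188396,  0.05213959, -0.00767771]), 'grip_width': 1.0002474513265731}
```

View pics/top0.png

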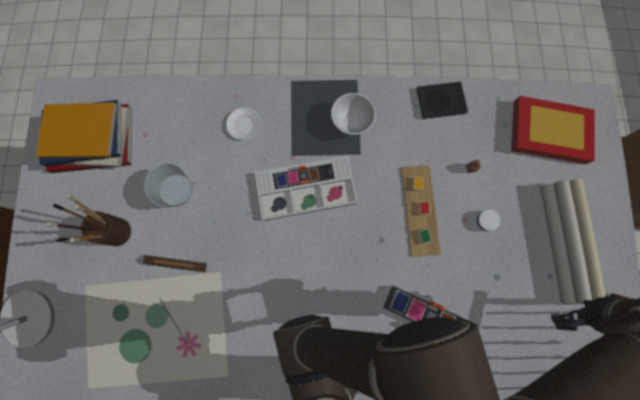

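View pics/side0.png

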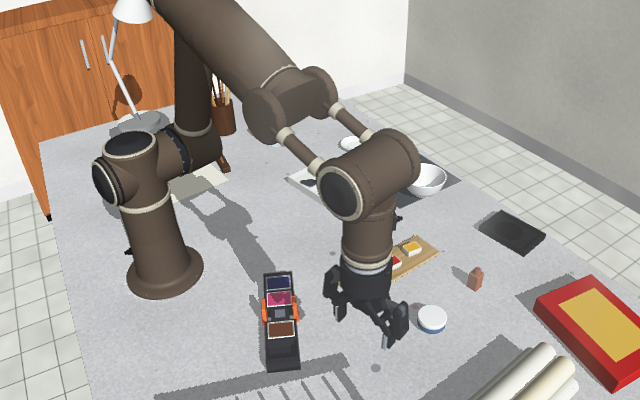

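```bash
cat > h.py <<'E'
from station import *
import numpy as np, cv2
from scipy.spatial.transform import Rotation as R
def norm(cam,px):
    m=camera_model(cam); K=m["mtx"]; d=np.array([m["k1"],0,0,0,0.])
    return cv2.undistortPoints(np.array(px,float).reshape(-1,1,2),K,d).reshape(-1,2)
def ray2z(cam,px,z):
    m=camera_model(cam); V=m["view"]; Rm,t=V[:3,:3],V[:3,3]; c=-Rm.T@t
    n=norm(cam,px); d=np.c_[n,np.ones(len(n))]@Rm
    s=(np.asarray(z)-c[2])/d[:,2]
    return c+s[:,None]*d
def proj(cam,P):
    m=camera_model(cam); V=m["view"]; P=np.asarray(P,float).reshape(-1,3)
    rv,_=cv2.Rodrigues(V[:3,:3])
    return cv2.projectPoints(P,rv,V[:3,3],m["mtx"],np.array([m["k1"],0,0,0,0.]))[0].reshape(-1,2)
def crop(cam,im,x0,y0,x1,y1,s,name,grid=0):
    c=cv2.resize(im[y0:y1,x0:x1,::-1],None,fx=s,fy=s,interpolation=cv2.INTER_CUBIC)
    cv2.imwrite("pics/"+name,c)
def box2px(b): return np.array(b)*[640,400,640,400]
E
python3 - <<'E'
from h import *
im=read_camera("top"); np.save("top0.npy",im)
crop("top",im,245,145,365,225,6,"top_pal.png"); crop("top",im,390,155,450,265,5,"top_board.png")
for n in ["palette","cassette","catch_near","catch_far","pan_green","pan_red","pan_yellow","board","seal","paste_jar","bowl","saucer","empty_bay"]:
    r=find_in("top",n)
    for d in r[:3]:
        b=box2px(d["box"]); z={"palette":.026,"cassette":.027,"catch_near":.04,"catch_far":.04}.get(n,.026 if 'pan' in n else 0.008)
        c=ray2z("top",[[(b[0]+b[2])/2,(b[1]+b[3])/2]],z)[0]
        print(n,round(d["conf"],2),b.round(1),c.round(3))
print(state()["t"])
E
```

```text
palette 0.81 [253.  154.1 354.6 222.7] [0.555 0.064 0.026]
palette 0.47 [146.6 255.8 206.4 272.1] [0.323 0.436 0.026]
cassette 0.93 [382.9 286.8 463.4 323. ] [ 0.213 -0.287  0.027]
cassette 0.78 [273.7 163.4 337.4 190.1] [0.591 0.059 0.027]
catch_far 0.51 [432.  303.3 445.1 307.8] [ 0.212 -0.328  0.04 ]
pan_green 0.52 [418.9 227.8 430.8 242.3] [ 0.416 -0.299  0.026]
pan_red 0.33 [400.6 165.7 441.4 256.5] [ 0.489 -0.29   0.026]
pan_red 0.19 [272.9 167.5 335.9 189.3] [0.586 0.063 0.026]
board 0.79 [398.1 168.4 441.9 258.6] [ 0.485 -0.291  0.008]
paste_jar 0.59 [475.3 209.4 498.1 233.7] [ 0.461 -0.499  0.008]
bowl 0.67 [331.3  91.1 375.8 137.2] [ 0.806 -0.09   0.008]
bowl 0.62 [400.7 165.2 441.6 258.6] [ 0.49  -0.295  0.008]
saucer 0.97 [228.  108.9 257.3 140.3] [0.767 0.264 0.008]
saucer 0.31 [252.3 153.5 357.7 222.7] [0.561 0.061 0.008]
empty_bay 0.61 [382.7 287.2 465.  327.2] [ 0.205 -0.294  0.008]
0.8
```

View pics/top_pal.png

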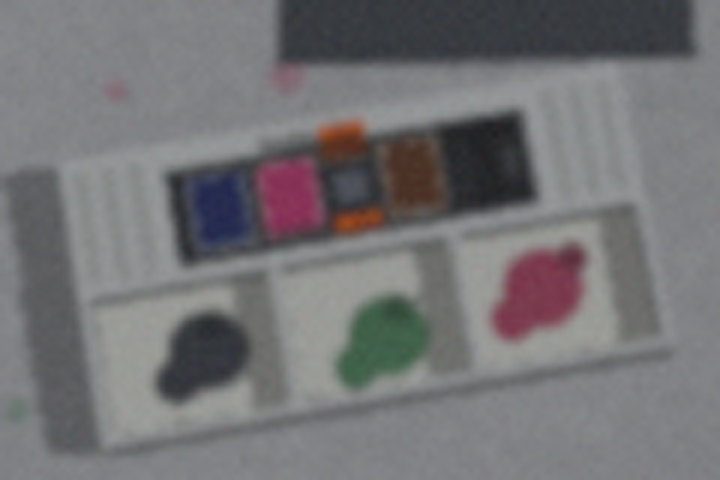

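View pics/top_board.png

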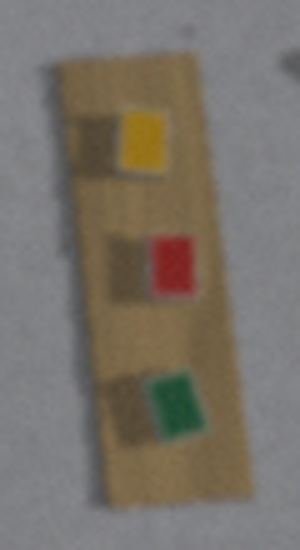

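```bash
cat > fit.py <<'E'
from h import *
from scipy.optimize import minimize
from scipy.ndimage import map_coordinates
def rect(x,y,yaw,L,W,z,n=25):
    c,s=np.cos(yaw),np.sin(yaw); t=np.linspace(-.92,.92,n)
    P=np.r_[np.c_[t*L/2,0*t+W/2],np.c_[t*L/2,0*t-W/2],np.c_[0*t+L/2,t*W/2],np.c_[0*t-L/2,t*W/2]]
    N=np.r_[np.c_[0*t,0*t+1],np.c_[0*t,0*t-1],np.c_[0*t+1,0*t],np.c_[0*t-1,0*t]]
    M=np.array([[c,s],[-s,c]]); f=lambda Q:np.c_[Q@M+[x,y],np.full(len(Q),z)]
    return f(P),N@M
def fit(cam,g,x0,L,W,z,sgn,d=.002,w=None):
    """edge: sgn*(outside-inside) maximised"""
    def cost(p):
        P,N=rect(*p,L,W,z); N3=np.c_[N,0*N[:,0]]
        o=0
        for k in(.5,1,1.5):
            a=proj(cam,P+k*d*N3); b=proj(cam,P-k*d*N3)
            v=sgn*(map_coordinates(g,a[:,::-1].T,order=1)-map_coordinates(g,b[:,::-1].T,order=1))
            o-= (v if w is None else v*w).mean()
        return o
    best=None
    for dx in(-.004,0,.004):
        for dy in(-.004,0,.004):
            r=minimize(cost,[x0[0]+dx,x0[1]+dy,x0[2]],method="Nelder-Mead",options=dict(initial_simplex=np.array([[x0[0]+dx,x0[1]+dy,x0[2]]])+np.array([[0,0,0],[.003,0,0],[0,.003,0],[0,0,.05]]),xatol=1e-5,fatol=1e-3))
            if best is None or r.fun<best.fun: best=r
    return best.x,best.fun
def draw(cam,im,recs):
    pass
E
python3 - <<'E'
from fit import *
im=np.load("top0.npy").astype(float)
mn=im.max(2)
q=np.array([[170,175],[522,112],[537,200],[185,265]])/6+[244.6,144.6]
P=ray2z("top",q,.0265); print(P.round(4), "ctr",P.mean(0).round(4),"len",np.linalg.norm(P[0]-P[1]),np.linalg.norm(P[1]-P[2]))
d=P[0]-P[1]+P[3]-P[2]; yaw=np.arctan2(-d[0],d[1]); print(yaw)
for L,W,z in((.051,.186,.026),(.049,.184,.027)):
    print(fit("top",mn,[*P.mean(0)[:2],yaw],L,W,z,1))
# palette outline
c0=P.mean(0)[:2]-.035*np.array([np.cos(yaw),np.sin(yaw)])
r=fit("top",mn,[*c0,yaw],.150,.290,.026,-1);p=r[0];print("pal",r,"bay",p[:2]+.035*np.array([np.cos(p[2]),np.sin(p[2])]))
# orange
hsv=cv2.cvtColor(np.load("top0.npy"),cv2.COLOR_RGB2HSV)
o=((hsv[...,0]<14)&(hsv[...,1]>170)&(hsv[...,2]>110)).astype(np.uint8); o[:, :245]=0;o[:,365:]=0;o[:145]=0;o[225:]=0
n,l,st,ce=cv2.connectedComponentsWithStats(o)
for i in range(1,n):print(st[i],ce[i], ray2z("top",[ce[i]],.05 )[0].round(4))
# green pan
g=im; qq=np.array([[147,380],[190,370],[207,432],[163,442]])/5+[389.6,154.6]
P=ray2z("top",qq,.026); d=P[0]+P[1]-P[2]-P[3]; yg=np.arctan2(d[1],d[0]); print("green ctr",P.mean(0),yg,np.linalg.norm(P[0]-P[1]),np.linalg.norm(P[1]-P[2]))
# shell edge: blue channel bright vs board
print(fit("top",im[...,2],[*P.mean(0)[:2],yg],.040,.030,.026,-1,d=.0015))
print("cake", fit("top",im[...,0],[*P.mean(0)[:2],yg],.036,.026,.026,1,d=.0015))
E
```

```text
[[ 0.6001  0.159   0.0265]
 [ 0.6352 -0.0199  0.0265]
 [ 0.5888 -0.0277  0.0265]
 [ 0.5532  0.1498  0.0265]] ctr [0.5943 0.0653 0.0265] len 0.1822944900680541 0.047043542940406975
0.1957768531758186Traceback (most recent call last):
  File "<stdin>", line 8, in <module>
  File "fit.py", line 23, in fit
    r=minimize(cost,[x0[0]+dx,x0[1]+dy,x0[2]],method="Nelder-Mead",options=dict(initial_simplex=np.array([[x0[0]+dx,x0[1]+dy,x0[2]]])+np.array([[0,0,0],[.003,0,0],[0,.003,0],[0,0,.05]]),xatol=1e-5,fatol=1e-3))
    res = _minimize_neldermead(fun, x0, args, callback, bounds=bounds,
                               **options)
    fxr = func(xr)
    fx = function(np.copy(x), *(wrapper_args + args))
  File "fit.py", line 16, in cost
    a=proj(cam,P+k*d*N3); b=proj(cam,P-k*d*N3)
  File "h.py", line 13, in proj
    m=camera_model(cam); V=m["view"]; P=np.asarray(P,float).reshape(-1,3)
ValueError: time passes only in moves, steps and waits
```

```bash
sed -i 's/camera_model(cam)/cm(cam)/; s/^def norm/import functools\n@functools.lru_cache(None)\ndef cm(c): return camera_model(c)\ndef norm/' h.py
cat > m1.py <<'E'
from fit import *
im=np.load("top0.npy").astype(float)
mn=im.max(2)
q=np.array([[170,175],[522,112],[537,200],[185,265]])/6+[244.6,144.6]
P=ray2z("top",q,.0265)
d=P[0]-P[1]+P[3]-P[2]; yaw=np.arctan2(-d[0],d[1]); print(yaw)
for L,W,z in((.051,.186,.026),(.049,.184,.027)):
    print(fit("top",mn,[*P.mean(0)[:2],yaw],L,W,z,1))
c0=P.mean(0)[:2]-.035*np.array([np.cos(yaw),np.sin(yaw)])
r=fit("top",mn,[*c0,yaw],.150,.290,.026,-1);p=r[0];print("pal",r,"bay",p[:2]+.035*np.array([np.cos(p[2]),np.sin(p[2])]))
hsv=cv2.cvtColor(np.load("top0.npy"),cv2.COLOR_RGB2HSV)
o=((hsv[...,0]<14)&(hsv[...,1]>170)&(hsv[...,2]>110)).astype(np.uint8); o[:, :245]=0;o[:,365:]=0;o[:145]=0;o[225:]=0
n,l,st,ce=cv2.connectedComponentsWithStats(o)
for i in range(1,n):print(st[i],ce[i], ray2z("top",[ce[i]],.05 )[0].round(4))
qq=np.array([[147,380],[190,370],[207,432],[163,442]])/5+[389.6,154.6]
P=ray2z("top",qq,.026); d=P[0]+P[1]-P[2]-P[3]; yg=np.arctan2(d[1],d[0]); print("green ctr",P.mean(0),yg,np.linalg.norm(P[0]-P[1]),np.linalg.norm(P[1]-P[2]))
print(fit("top",im[...,2],[*P.mean(0)[:2],yg],.040,.030,.026,-1,d=.0015))
print("cake", fit("top",im[...,0],[*P.mean(0)[:2],yg],.036,.026,.026,1,d=.0015))
E
python3 m1.py
```

```text
0.1957768531758186
(array([0.59496507, 0.06661987, 0.19274956]), np.float64(-121.7330226797016))
(array([0.59447812, 0.06663436, 0.1933522 ]), np.float64(-121.34564257105956))
pal (array([0.561179  , 0.06011157, 0.19723416]), np.float64(-42.56043119747417)) bay [0.59550043 0.0669701 ]
[299 166   5   2   6] [301.33333333 166.83333333] [0.6159 0.0715 0.05  ]
[301 180   7   3  12] [303.75 181.25] [0.5714 0.0635 0.05  ]
green ctr [ 0.41430677 -0.29908137  0.026     ] 0.22661430935624768 0.026944229956205754 0.03812230698721894
(array([ 0.44951782, -0.29109175,  0.24053598]), np.float64(-11.242229132003892))
cake (array([ 0.41465541, -0.29880051,  0.27827634]), np.float64(-71.70519197505874))
```

```bash
cat >> h.py <<'E'
def down(yaw,flip=1):
    c,s=np.cos(yaw)*flip,np.sin(yaw)*flip
    q=R.from_matrix(np.array([[-s,c,0],[c,s,0],[0,0,-1.]])).as_quat()
    return np.array([q[3],q[0],q[1],q[2]])
E
python3 - <<'E'
from h import *
for f in(1,-1):
    for p,y in(((.4145,-.299,.1),.25),((.595,.0667,.03),.194)): print(f,solve_ik(p,down(y,f)))
E
```

```text
1 [-7.10127844e-01  2.63565835e-01  1.99461497e+00 -4.44089210e-16
  8.83411846e-01 -9.60127844e-01]
1 [ 3.89165416e-02  5.15683622e-01  1.80700782e+00 -4.44089210e-16
  8.18901214e-01 -1.55083458e-01]
-1 [-7.10127844e-01  2.63565835e-01  1.99461497e+00 -4.44089210e-16
  8.83411846e-01  2.18146481e+00]
-1 None
```

Run:
```python
from h import *
im=np.load("top0.npy"); c=cv2.resize(im[155:265,390:450,::-1],None,fx=5,fy=5,interpolation=cv2.INTER_CUBIC)
from fit import rect
for p,L,W,z in(((.4145,-.299,.25),.04,.03,.026),):
    q=(proj("top",rect(*p,L,W,z)[0])-[389.5,154.5])*5
    for a in q: cv2.circle(c,tuple(int(v) for v in a),1,(255,0,255),-1)
cv2.imwrite("pics/ov1.png",c[150:])
c=cv2.resize(im[145:225,245:365,::-1],None,fx=6,fy=6,interpolation=cv2.INTER_CUBIC)
cy=np.array([-np.sin(.194),np.cos(.194)]); b=np.array([.595,.0667])
for p,L,W,z in(((*b,.194),.049,.184,.027),((*(b-.0675*cy),.194),.043,.033,.027)):
    q=(proj("top",rect(*p,L,W,z)[0])-[244.5,144.5])*6
    for a in q: cv2.circle(c,tuple(int(v) for v in a),1,(0,255,0),-1)
cv2.imwrite("pics/ov2.png",c)
```

```text
(no output)
```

View pics/ov1.png

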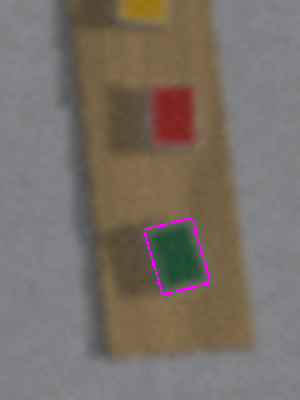

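View pics/ov2.png

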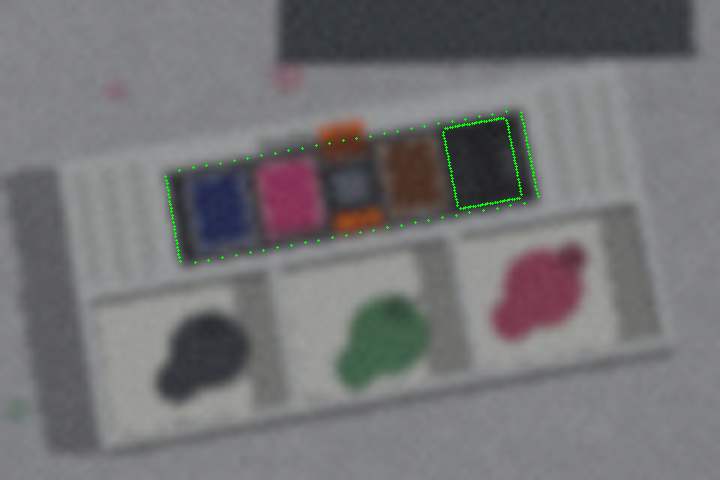

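Run:
```python
from h import *
goto([.4145,-.299,.09],down(.25)); s=state(); print(s["t"],s["position"])
for n in("top","side"):
    im=read_camera(n); np.save(n+"1.npy",im); cv2.imwrite(f"pics/{n}1.png",im[:,:,::-1])
```

```text
2.225 [ 0.41500461 -0.30019978  0.0906578 ]
```

The overlays fit: green pan on the board (top camera ≈ (425,236)) and the small cassette in the palette (≈ (304,176)) with the empty bay at its right end (≈ (325,172)). The other cassette, at (420,305) and lying loose, is the bigger look-alike.

View pics/side1.png

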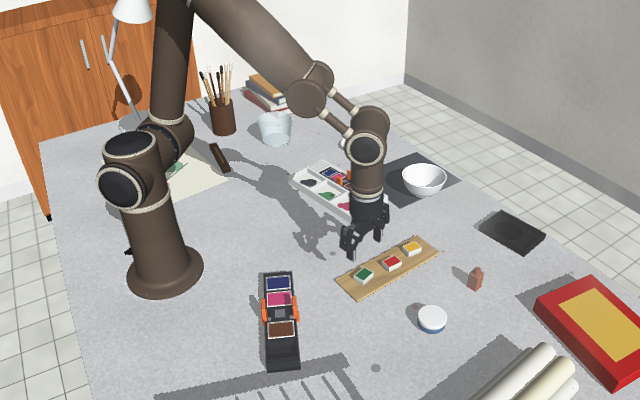

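View pics/top1.png

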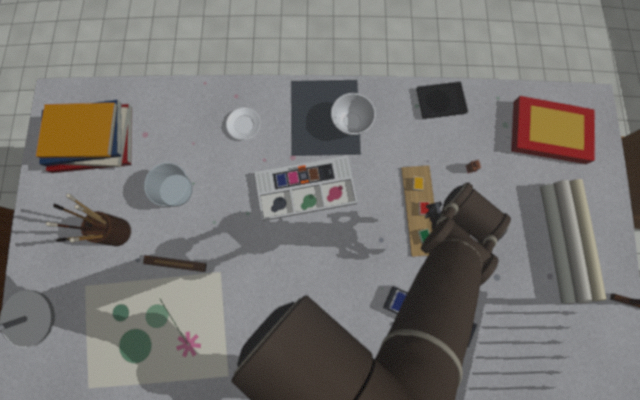

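Run:
```python
from fit import *
im=np.load("side1.npy"); x0,y0=325,215
c=cv2.resize(im[y0:310,x0:445,::-1],None,fx=6,fy=6,interpolation=cv2.INTER_CUBIC)
print("tcp",proj("side",[.415,-.3002,.0907]))
f=im.astype(float)
q=[.4145,-.299,.25]
print("sidefit",fit("side",f[...,0],q,.036,.026,.026,1,d=.0015),fit("side",f[...,2],q,.04,.03,.026,-1,d=.0015))
for p,L,W,z in((q,.04,.03,.026),(q,.036,.026,.008)):
    r=(proj("side",rect(*p,L,W,z)[0])-[x0-.5,y0-.5])*6
    for a in r: cv2.circle(c,tuple(int(v) for v in a),1,(255,0,255),-1)
a=(proj("side",[[.415,-.3002,.0907]])[0]-[x0-.5,y0-.5])*6; cv2.circle(c,tuple(int(v) for v in a),4,(0,255,255),-1)
cv2.imwrite("pics/ov3.png",c)
```

```text
tcp [[364.43379695 253.02638983]]
sidefit (array([ 0.41233382, -0.30232605,  0.29189801]), np.float64(-241.3287793587687)) (array([ 0.41365245, -0.310622  ,  0.25376468]), np.float64(-30.63135146378425))
```

View pics/ov3.png

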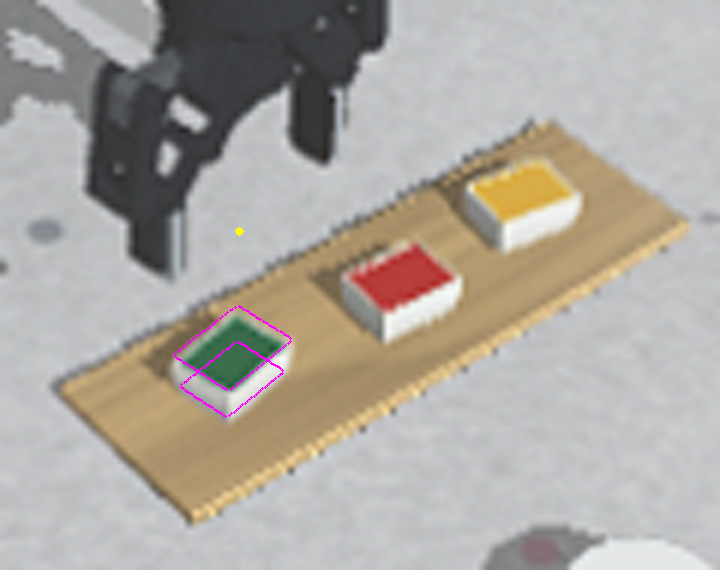

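```bash
cat > tips.py <<'E'
from h import *
def tips(pos,yaw,w,back,th=.012):
    y=np.array([np.cos(yaw),np.sin(yaw),0]); x=np.array([-y[1],y[0],0]); c=np.array(pos)+[0,0,back]
    return [c+s*y*(w/2+t)+k*.011*x for s in(1,-1) for t in (0,th) for k in(1,-1)]
E
python3 - <<'E'
from tips import *
im=np.load("side1.npy"); x0,y0=325,215
c=cv2.resize(im[y0:310,x0:445,::-1],None,fx=6,fy=6,interpolation=cv2.INTER_CUBIC)
for a in (proj("side",tips([.415,-.3002,.0907],.25,.085,.013))-[x0-.5,y0-.5])*6: cv2.circle(c,tuple(int(v) for v in a),3,(0,255,255),-1)
cv2.imwrite("pics/ov4.png",c)
E
```

```text
(no output)
```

View pics/ov4.png

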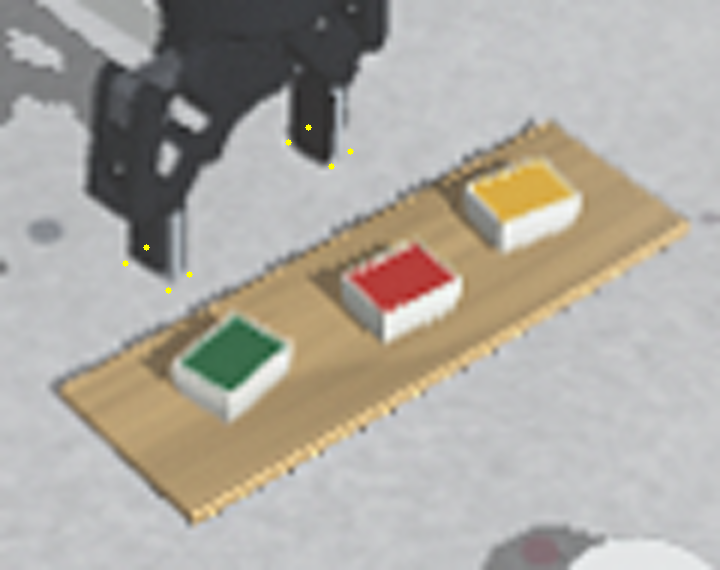

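Run:
```python
from h import *
movel([.4138,-.3005,.0175],feed=.08,rot=down(.26)); s=state(); print(s["t"],s["position"],s["wrist_force"])
np.save("side2.npy",read_camera("side"))
grab(); s=state(); print(s["t"],s["position"],s["wrist_force"],s["grip_width"])
im=read_camera("side"); np.save("side3.npy",im)
c=[cv2.resize(np.load(f)[215:310,325:445,::-1],None,fx=3.3,fy=3.3,interpolation=cv2.INTER_CUBIC) for f in("side2.npy","side3.npy")]
cv2.imwrite("pics/g1.png",np.hstack(c))
```

```text
3.3833 [ 0.41427784 -0.30087607  0.01793848] [-0.24870348 -0.36477246 -0.589846  ]
3.9333 [ 0.41444549 -0.30106234  0.01827161] [-0.69741595 -0.07772879  5.50734267] 0.4427838257338026
```

View pics/g1.png

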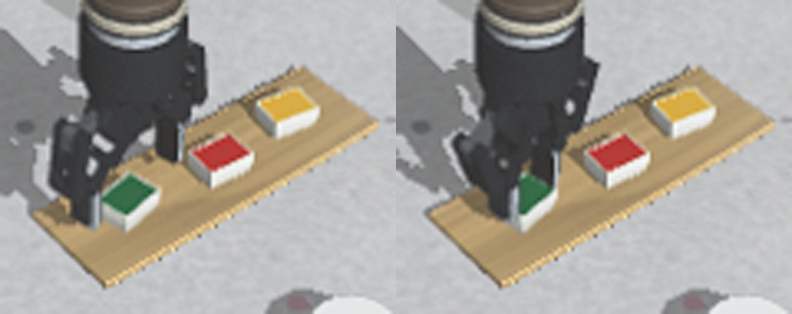

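Run:
```python
from h import *
movel([.4144,-.301,.11],feed=.2)
goto([.608,.0005,.11],down(.194)); movel([.608,.0005,.07],feed=.1)
hold(.2)
s=state(); print(s["t"],s["position"],s["wrist_force"],s["grip_width"],s["tcp_rot"],down(.194))
for n in("top","side"):
    im=read_camera(n); np.save(n+"4.npy",im)
crop("side",np.load("side4.npy"),285,140,405,235,6,"side4.png")
crop("top",np.load("top4.npy"),245,110,385,225,5,"top4.png")
```

```text
6.6917 [6.08805614e-01 4.10170904e-04 7.08875437e-02] [-0.42219826 -0.34448423 -1.02369934] 0.44486173018884007 [7.07683453e-04 6.35327502e-01 7.72242323e-01 5.09008485e-04] [0.         0.63530096 0.77226465 0.        ]
```

View pics/side4.png

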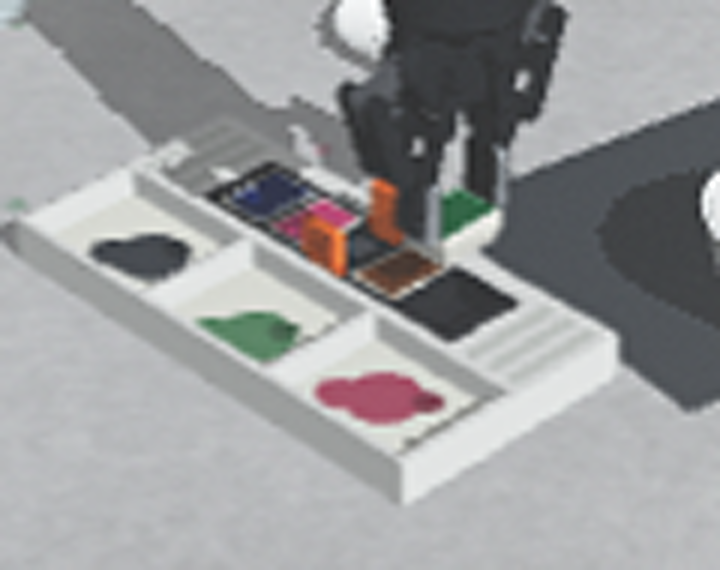

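View pics/top4.png

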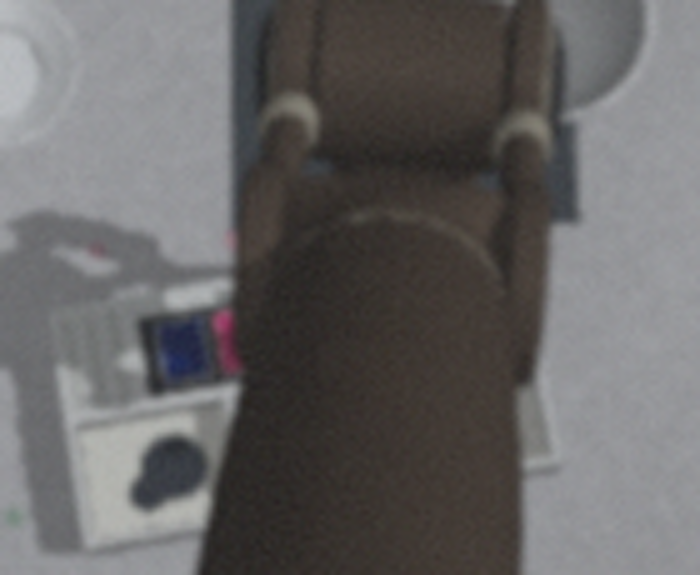

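```bash
cat > ov.py <<'E'
from fit import *; from tips import tips
def overlay(im,x0,y0,x1,y1,s,cas,tcp,d,name,yaw=.194,ptop=.0079,dots=True):
    c=cv2.resize(im[y0:y1,x0:x1,::-1],None,fx=s,fy=s,interpolation=cv2.INTER_CUBIC)
    cx=np.array([np.cos(yaw),np.sin(yaw)]);cy=np.array([-cx[1],cx[0]]); b=np.array(cas[:2])
    def dr(p,L,W,z,col):
        q=np.round((proj("side",[[*(np.array(p)+i*L/2*cx+j*W/2*cy),z] for i,j in((1,1),(1,-1),(-1,-1),(-1,1))])-[x0-.5,y0-.5])*s).astype(int)
        cv2.polylines(c,[q.reshape(-1,1,2)],True,col,1,cv2.LINE_AA)
    dr(b,.049,.184,.027,(0,255,0)); dr(b-.0675*cy,.043,.033,.027,(0,255,0))
    if tcp is not None:
        p=np.array(tcp[:2])+d*cy
        dr(p,.04,.03,tcp[2]+ptop,(255,0,255)); dr(p,.036,.026,tcp[2]+ptop-.018,(255,0,255))
        for a in (proj("side",tips(tcp,yaw,.04,.0015))-[x0-.5,y0-.5])*s: cv2.circle(c,tuple(int(v) for v in a),2,(0,255,255),-1)
    cv2.imwrite("pics/"+name,c)
E
python3 - <<'E'
from ov import *
im=np.load("side4.npy"); f=im.astype(float).max(2)
w=np.ones(100)
P=rect(.595,.0667,.194,.049,.184,.027)[0]
cx=np.array([np.cos(.194),np.sin(.194)]); cy=np.array([-cx[1],cx[0]])
l=(P[:,:2]-[.595,.0667])@np.array([cx,cy]).T
w[(l[:,1]>-.045)&(l[:,0]>0)&(l[:,1]<.09)]=0   # far edge behind gripper
w[(l[:,0]<-.02)&(abs(l[:,1])<.016)]=0
w[(l[:,1]>.09)]=1
for L,W,z in((.051,.186,.026),(.049,.184,.027)):print(fit("side",f,[.595,.0667,.194],L,W,z,1,w=w))
overlay(im,285,140,405,235,6,(.595,.0667),(.6088,.0004,.0709),0,"ov5.png")
E
```

```text
(array([0.59252204, 0.06293529, 0.19004751]), np.float64(-166.9098862331834))
(array([0.5911428 , 0.06131164, 0.19625886]), np.float64(-158.10592756612022))
```

View pics/ov5.png

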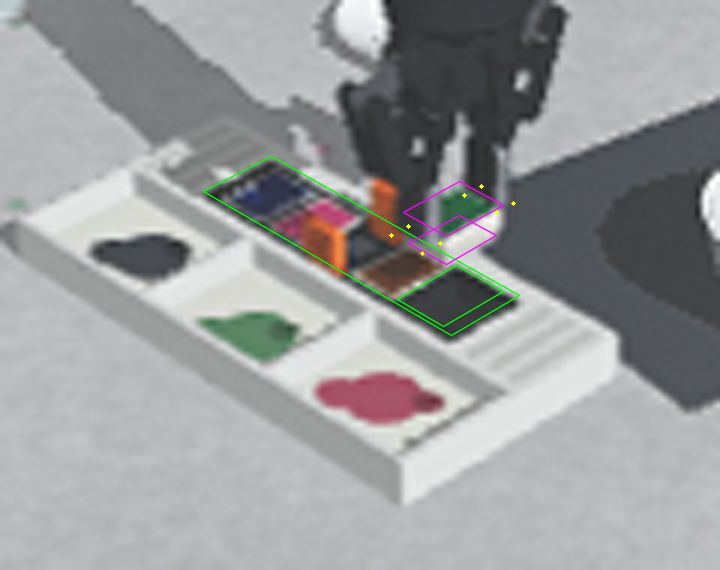

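Run:
```python
from ov import *
im=np.load("side4.npy")
overlay(im,340,150,380,195,13,(.595,.0667),(.6088,.0004,.0709),0,"a.png")
a=cv2.imread("pics/a.png"); b=cv2.resize(im[150:195,340:380,::-1],None,fx=13,fy=13,interpolation=cv2.INTER_NEAREST)
cv2.imwrite("pics/ov6.png",np.hstack([a[:, :400],b[:,:400]]) if 0 else cv2.resize(np.hstack([a,b]),(800,450)))
```

```text
(no output)
```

View pics/ov6.png

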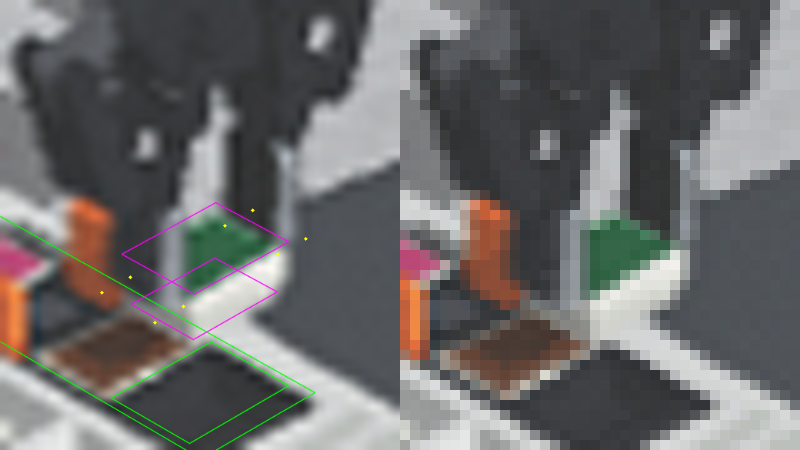

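Run:
```python
from ov import *
movel([.6065,-.0002,.041],feed=.08); hold(.2)
s=state(); print(s["t"],s["position"],s["wrist_force"])
im=read_camera("side"); np.save("side5.npy",im)
overlay(im,335,155,385,200,8,(.594,.0655),s["position"],-.0007,"a.png")
a=cv2.imread("pics/a.png"); b=cv2.resize(im[155:200,335:385,::-1],None,fx=8,fy=8,interpolation=cv2.INTER_CUBIC)
cv2.imwrite("pics/ov7.png",np.hstack([a,b]))
```

```text
7.5083 [ 6.07051262e-01 -2.10814785e-04  4.14590428e-02] [0.73493177 0.07750876 0.07843454]
```

View pics/ov7.png

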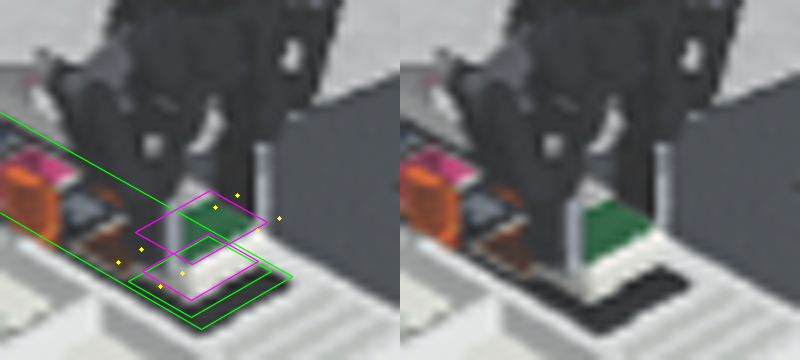

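Run:
```python
from ov import *
for z in(.0365,.034,.032,.030,.028):
    movel([.6062,-.0006,z],feed=.04); s=state(); print(round(s["t"],2),s["position"].round(4),s["wrist_force"].round(2),s["torque"].round(2),round(s["grip_width"],3))
    if abs(s["wrist_force"]).max()>12: break
im=read_camera("side"); np.save("side6.npy",im)
crop("side",im,325,140,395,205,9,"side6.png")
```

```text
7.83 [ 6.058e-01 -6.000e-04  3.620e-02] [-0.6   0.39 -0.2 ] [-0.03  0.01  0.02] 0.443
8.07 [ 6.06e-01 -6.00e-04  3.38e-02] [0.53 0.24 0.  ] [-0.04 -0.01 -0.  ] 0.446
8.32 [ 6.06e-01 -6.00e-04  3.18e-02] [-0.33  0.05 -0.16] [ 0.03  0.02 -0.01] 0.444
8.57 [ 6.06e-01 -5.00e-04  2.98e-02] [ 0.79 -0.21  0.2 ] [ 0.1  -0.    0.01] 0.443
8.82 [ 6.062e-01 -3.000e-04  2.790e-02] [ 0.27  1.03 -0.63] [ 0.23 -0.04 -0.  ] 0.444
```

View pics/side6.png

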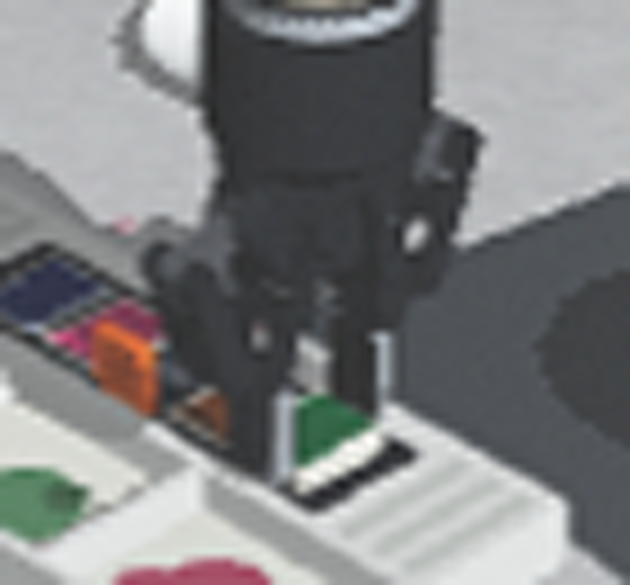

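Run:
```python
from ov import *
gripper_open(); s=state(); print(s["t"],s["position"],s["wrist_force"])
im=read_camera("side"); np.save("side7.npy",im); crop("side",im,325,140,395,205,6,"a.png")
movel([.6062,-.0006,.085],feed=.15); s=state(); print(s["t"],s["position"],s["wrist_force"])
im=read_camera("side"); np.save("side8.npy",im); crop("side",im,325,140,395,205,6,"b.png")
cv2.imwrite("pics/rel.png",cv2.resize(np.hstack([cv2.imread("pics/a.png"),cv2.imread("pics/b.png")]),(800,371)))
```

```text
9.4083 [ 0.60622373 -0.00065999  0.02802485] [ 1.20883376 -0.63336764 -0.3381895 ]
9.9917 [ 0.60622382 -0.0006082   0.08523285] [ 0.1508725  -0.10494808 -0.13783568]
```

View pics/rel.png

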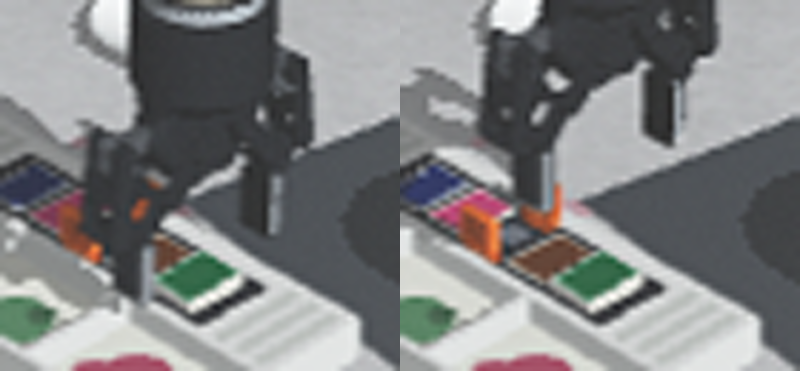

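Run:
```python
from ov import *
grab(); s=state(); print(s["t"],s["grip_width"])
movel([.6064,-.0012,.040],feed=.12)
for z in np.arange(.037,.0225,-.0015):
    movel([.6064,-.0012,z],feed=.04); s=state(); print(round(s["t"],2),s["position"].round(4),s["wrist_force"].round(2))
    if s["wrist_force"][2]>16: break
```

```text
10.8083 0.00012851819150557295
11.58 [ 0.607  -0.0012  0.0377] [-0.31 -0.83  0.31]
11.83 [ 0.6065 -0.0012  0.0357] [ 0.57 -0.21  0.53]
12.08 [ 0.6065 -0.0012  0.0341] [-0.02  0.59  0.71]
12.33 [ 0.6068 -0.0011  0.0327] [-0.56  0.52  1.55]
12.58 [ 0.6068 -0.0011  0.0312] [0.71 1.58 2.79]
12.83 [ 0.6062 -0.0013  0.0292] [0.19 1.11 1.62]
13.08 [ 0.6063 -0.0012  0.0278] [0.55 1.31 0.94]
13.33 [ 0.6064 -0.0012  0.0271] [-0.83  1.99  5.25]
13.58 [ 0.6064 -0.0012  0.027 ] [-4.56  1.37 14.14]
13.83 [ 0.6065 -0.0012  0.027 ] [-6.88  1.49 21.74]
```

Run:
```python
from ov import *
hold(.3); s=state(); print(s["position"],s["wrist_force"])
movel([.6064,-.0012,.09],feed=.2)
gripper_open()
im=read_camera("side"); np.save("side9.npy",im); crop("side",im,310,140,400,205,8,"side9.png"); print(state()["t"])
```

```text
[ 0.60651637 -0.00119811  0.02699284] [-6.47216343  0.94252452 20.27324747]
15.45
```

View pics/side9.png

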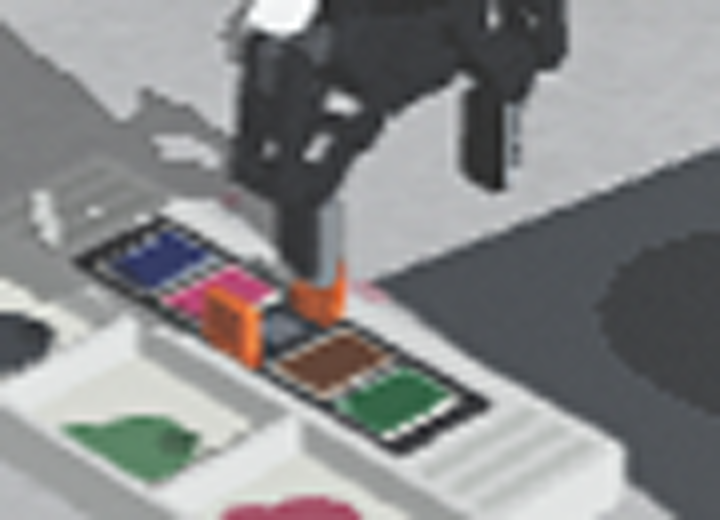

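Run:
```python
from ov import *
movel([.594,.0655,.09],feed=.12)
movel([.594,.0655,.0275],feed=.08); hold(.1); s=state(); print(s["t"],s["position"],s["wrist_force"])
im=read_camera("side"); np.save("side10.npy",im); crop("side",im,300,125,390,205,7,"side10.png")
```

```text
17.2 [0.59480028 0.06557206 0.02829808] [ 0.08713273 -0.29405757 -0.41929183]
```

View pics/side10.png

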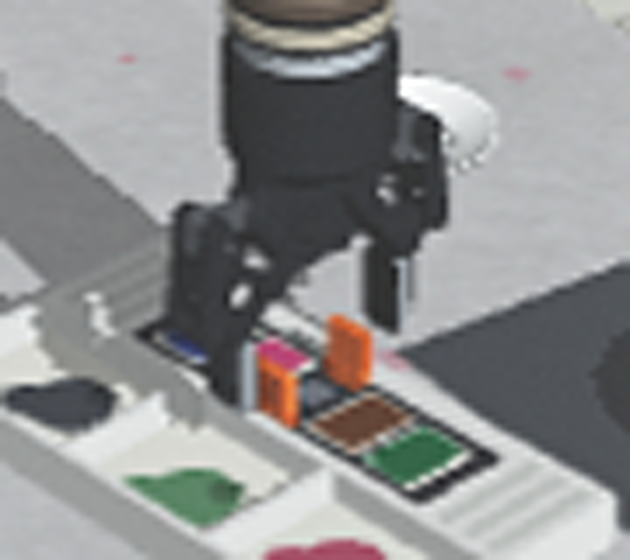

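Run:
```python
from ov import *
im=np.load("side10.npy"); x0,y0,s=320,160,16
c=cv2.resize(im[y0:195,x0:365,::-1],None,fx=s,fy=s,interpolation=cv2.INTER_CUBIC)
yaw=.194; cx=np.array([np.cos(yaw),np.sin(yaw)]);cy=np.array([-cx[1],cx[0]])
def dr(pts,col):
    q=np.round((proj("side",pts)-[x0-.5,y0-.5])*s).astype(int); cv2.polylines(c,[q.reshape(-1,1,2)],True,col,1,cv2.LINE_AA)
b=np.array([.594,.0655])
for x in(-.027,-.0205,.0205,.027): dr([[*(b+x*cx+y*cy),z] for y,z in((-.012,.030),(.012,.030),(.012,.052),(-.012,.052))],(0,255,0))
t=np.array([.5948,.06557,.0283+.013])
for x in(-.0425,.0425): dr([[*(t[:2]+x*cx+y*cy),z] for y,z in((-.011,t[2]),(.011,t[2]),(.011,t[2]+.03),(-.011,t[2]+.03))],(0,255,255))
cv2.imwrite("pics/ov10.png",c)
```

```text
(no output)
```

View pics/ov10.png

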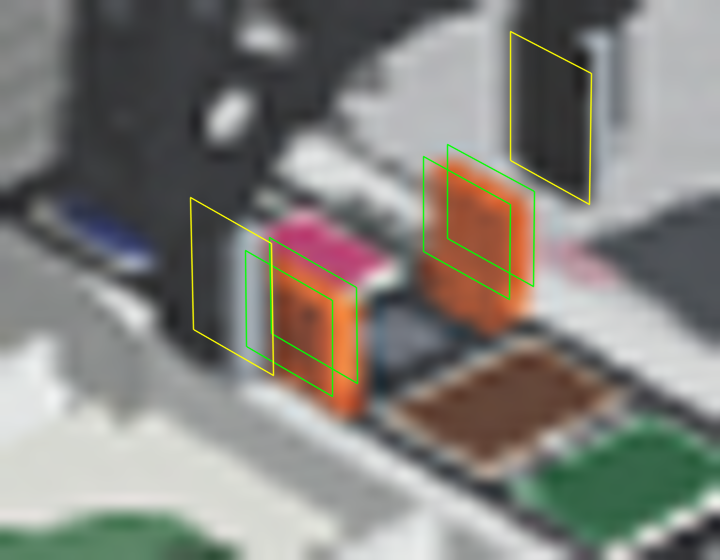

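Run:
```python
from ov import *
movel([.594,.065,.0272],feed=.05)
grab(); hold(.2); s=state(); w=s["grip_width"]; a=-.103+.8*(1-w); print(s["t"],s["position"],s["wrist_force"],s["torque"],w)
L=57; th=.697-.8*(1-w); print("mm",2*L*(np.sin(th)+np.sin(.103)))
im=read_camera("side"); np.save("side11.npy",im); crop("side",im,300,125,390,205,7,"side11.png")
```

```text
18.175 [0.59508187 0.06508384 0.02835847] [-0.2855359   0.09187124  5.35618501] [ 0.00693744  0.18343555 -0.03296304] 0.4778302386998104
mm 43.145169138516614
```

View pics/side11.png

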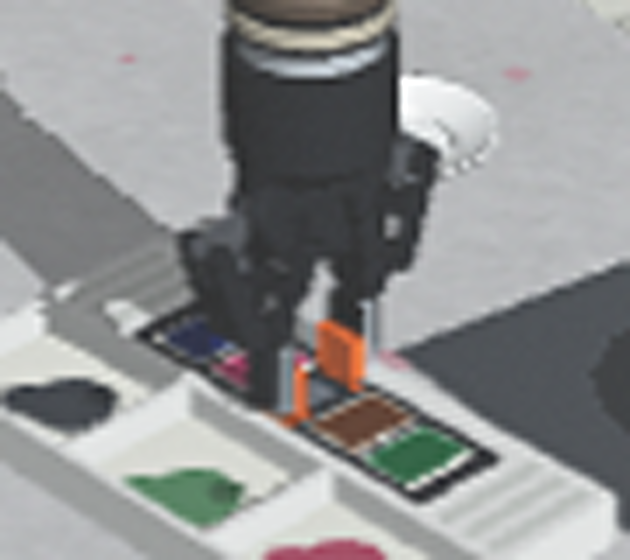

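Run:
```python
from ov import *
p=state()["position"]
for z,f in((.034,.03),(.045,.04)):
    movel([.594,.065,z],feed=f); s=state(); print(s["t"],s["position"],s["wrist_force"],s["torque"],s["grip_width"])
im=read_camera("side"); np.save("side12.npy",im); crop("side",im,290,110,390,205,6,"side12.png")
```

```text
18.6 [0.59353222 0.06499986 0.03362261] [ 1.1334389  -0.30949283 -1.83991139] [ 0.0501943  -0.11798772  0.01476015] 0.4747189853255484
19.025 [0.59371742 0.06496197 0.04529924] [ 0.24960361  0.3200732  -3.33599495] [ 0.04981705 -0.03110937 -0.01580144] 0.4745866365339183
```

View pics/side12.png

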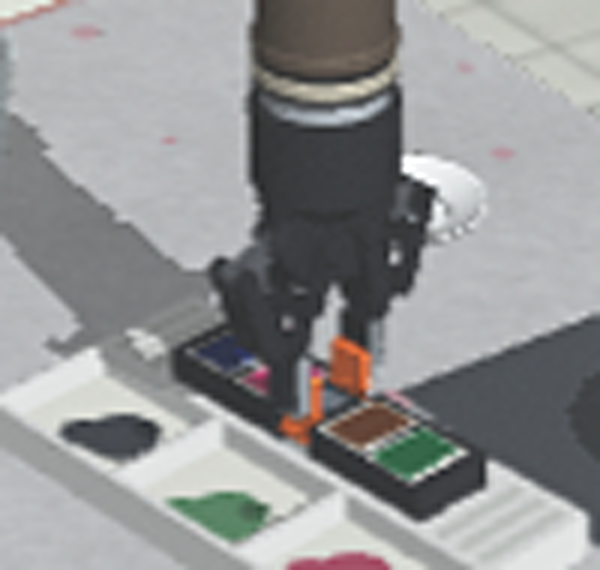

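The cassette is free and rising level. I'll lift it by 100 mm in total.

Run:
```python
from ov import *
movel([.594,.065,.128],feed=.06); hold(1.0); s=state(); print(s["t"],s["position"],s["wrist_force"],s["torque"],s["grip_width"],abs(s["qvel"]).max())
im=read_camera("side"); np.save("side13.npy",im); crop("side",im,270,60,410,205,4,"side13.png")
```

```text
21.6083 [0.59402154 0.06498989 0.12800946] [ 0.43209068 -0.2654607  -2.52325195] [ 0.02345269 -0.0140528   0.04745498] 0.4796830395214183 0.002742348082727098
```

View pics/side13.png

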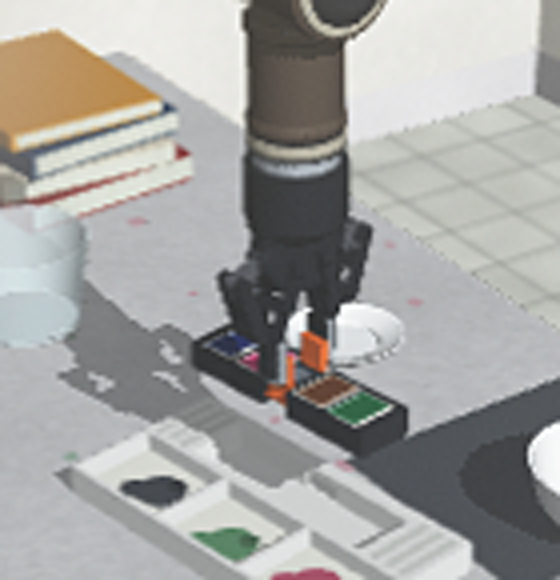

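Run:
```python
from ov import *
im=np.load("side13.npy"); x0,y0,s=310,130,8
c=cv2.resize(im[y0:185,x0:385,::-1],None,fx=s,fy=s,interpolation=cv2.INTER_CUBIC)
yaw=.194; cx=np.array([np.cos(yaw),np.sin(yaw)]);cy=np.array([-cx[1],cx[0]]); b=np.array([.594,.065])
for t,col in((0,(0,255,0)),(.08,(0,0,255))):
  for h in (.127,.105):
    q=np.round((proj("side",[[*(b+x*cx+y*cy),h+t*y] for x,y in((-.0245,-.092),(.0245,-.092),(.0245,.092),(-.0245,.092))])-[x0-.5,y0-.5])*s).astype(int); cv2.polylines(c,[q.reshape(-1,1,2)],True,col,1,cv2.LINE_AA)
cv2.imwrite("pics/ov13.png",c)
```

```text
(no output)
```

View pics/ov13.png

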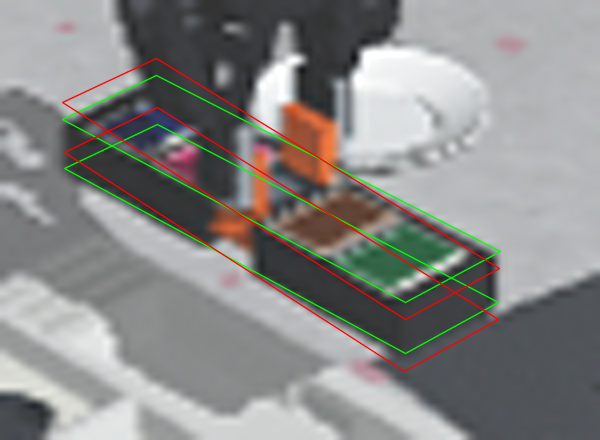

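Level: the outline agrees with the zero-tilt (green) overlay, with the pan flush in its bay and the cassette about 100 mm above its place. I'm handing it in.

Run:
```python
from h import *
job_done(); print(state()["t"])
```

```text
the job is handed in; nothing more can be done
the job is handed in; nothing more can be done
```

The green pan is pressed into the empty bay, and I'm holding the smaller cassette by its two orange catches, about 100 mm straight above the palette. I handed the job in at about 22 s on the robot's clock; no verdict is reported.

- **Pan:** It stopped at the clip, then went down until the fingertips levelled off at 27.0 mm, which is flush with the rim. I held about 20 N there, more than the 5–10 N needed. The side picture shows it flush and still in the bay after the lift.
- **Catches and lift:** The catches closed to about 43 mm, which is fully pinched. The cassette came free with no sign of snagging. In the last side picture its outline matches the level overlay, and the arm was still.
- **Disagreement between cameras:** The top and side cameras put the cassette and pan 2–4 mm apart. I worked from about the average, and the fit and the pinch both went cleanly.
- **Not measured:** I couldn't read the force on each catch, so the 3 N minimum rests on the gripper's fixed grip force and the full pinch. I also didn't re-measure the other pans and objects at the end; I saw no unexpected contact force during the moves.

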